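# Close a pressure cooker and prove its sprung pressure indicator

## Task

Get the pressure cooker ready for the hob: set the lid on the pot and twist it clockwise until its lugs lock home and the lid's handle lies over the pot's handle. Then check the pressure indicator: draw its sprung knob straight up until the second red ring on the stem just stands clear of the collar (not as far as the end stop), hold it there a moment, and ease it all the way back down without letting it snap. Leave the cooker locked and the other things on the worktop undisturbed.

Things in the scene. Friction and masses are not known exactly. Their poses are not given: they have to be found in the camera images.
- pot: Small stainless-steel pressure-cooker pot, 152 mm across, rim 100 mm high, heavy: it does not shift. Origin: centre of its underside; z up, +x along its black handle, which runs from 86 to 140 mm from the axis, 24 mm wide, 62 to 84 mm high.
- pot_mouth (a point): Centre of the pot's rim, 100 mm high; axes as pot. Three outward lugs below. The lid drops fully on while its handle points 35 to 80 degrees counter-clockwise, seen from above, of the pot's handle (red mark on the pot's side at 57). Turn it clockwise about this axis until it meets stops, its handle within 3 degrees of straight over the pot's. Play: 4 mm sideways; 2 mm up once locked.
- pot_handle_end (a point): Point on top of the pot's handle, 118 mm from the pot's axis, 84 mm high; axes as pot.
- lid: Loose stainless-steel lid, 189 mm across, about 0.6 kg, lying right way up on the worktop. Origin: centre of the skirt's underside; z up, +x along its black handle. Skirt 18 mm deep with three inward lugs; steel top 22 to 26 mm above the origin; black collar in the middle, 44 mm wide, its top 42 mm above the origin. Seated on the pot, its origin is 82 mm above the pot's.
- lid_handle_root (a point): Point on top of the lid's handle, 50 mm from the lid's axis, 50 mm above its origin: the place to carry it by (balance point about 30 mm from the axis). The handle is a radial bar 24 mm wide, 28 to 50 mm above the origin, from 30 to 140 mm from the axis; pinch it across (along the lid's y) from above, fingertips at least 3 mm off the steel top. Axes as lid.
- lid_handle_end (a point): Point on top of the lid's handle, 118 mm from the lid's axis, 50 mm above its origin, outside the skirt: good leverage for twisting. Axes as lid.
- indicator_knob (a point): Centre of the top of the pressure indicator's black knob, on the lid's axis: 24 mm across, 20 mm tall, its top 63 mm above the lid's origin when down. Pinch it from above, fingers closing along the lid's y, clear of the handle; the collar's top is 21 mm below this point. Axes as lid.
- indicator (a joint): How far the indicator's stem is drawn up out of the collar, m: 0 = down, 0.010 = first red ring just clear of the collar, 0.020 = second red ring just clear, 0.028 = end stop. A spring pulls it back with 3 N when down, 10 N at the second ring (enough to lift an unlocked lid); let go, it snaps back. Pulled, the locked lid first rises through its 2 mm of play.
- garlic: Bystander: garlic bulb, 60 mm. Origin: centre of its underside.
- spice_jar: Bystander: glass spice jar with a brown cap, 41 mm across, 105 mm tall. Origin: centre of its underside.
- mill: Bystander: dark wooden pepper mill, 58 mm across, 170 mm tall. Origin: centre of its underside.

How it is judged:
By the outcome, as a careful person would: the job done as asked, in the order asked, and still so for the second after the job is handed in, with the robot touching nothing.
It also fails if it takes over 64 s, if anything falls off the work surface, if the arm or the gripper's body presses on something with over 40 N, if the wrist force passes 120 N, or if a joint passes its speed limit or range.

## Robot

A 7-joint arm with a two-finger parallel gripper is mounted at the origin on a cart in front of the work surface, level with it; the furniture and walls round the work are solid. World frame = base frame: x ahead of the robot, y to its left, z up, the work surface at z = 0. Lengths are in m, angles in rad, forces in N, time in s.
With the tool pointing down it reaches from about 0.425 to 1.025 m from the base axis. Payload 3.6 kg.
Tool frame: the origin (TCP) lies midway between the tips of the shut fingers; the grasp point (between the pads) lies 19 mm behind it; z points along the fingers, y is the line along which they close (so a half turn about z gives the same grasp; the last joint's range is limited). The gripper opens to 85 mm and grips with 20 to 120 N. Pads are 22 mm wide; open, the fingers measure 114 mm over their backs; the gripper's body (76 mm by 85 mm) begins 54 mm behind the grasp point. The pads swing forward as they close: fully open they stand 13 mm farther back than shut.
Start: joints at [1.143, 0.591, 0.048, 1.609, -0.033, 0.943, -0.034], TCP at [0.238, -0.685, 0.231] pointing down, gripper open.
Joint ranges: [-2.69, 2.69], [-0.47, 2.24], [-1.27, 1.36], [0.19, 2.51], [-1.53, 4.68], [0.08, 2.07], [-3.09, 3.09]. Speed limits (rad/s): [2.57, 2.57, 3.14, 3.14, 3.14, 3.14, 3.14].

## Interface

Orientations are given as [roll, pitch, yaw] about the fixed x, y, z axes, in that order (R = Rz(yaw) Ry(pitch) Rx(roll)).
In Python, from bench import r, imaging gives the robot as it stands (r), with the cameras (imaging).
- The arm moves only by the shell command python3 nudge.py 'ROWS' [FORCE]. ROWS is a JSON list of rows, 1 to 20 of them, each written [[dx, dy, dz], turn, opening]: dx, dy, dz in m, then a turn about the tool's z in rad, then the finger opening in m; each row shifts and turns the commanded pose from where the row before left it, along the tool's axes as they then stand; what a row does not reach is not made up. A row lasts 1/12 s, in which the tool goes at most 0.0417 m and 0.125 rad, less where a joint would pass 70% of its speed; a pose out of reach is approached as far as the arm can. The fingers move at their own pace and stop on an object; FORCE is the grip in N (left out, the last holds). Time passes only in rows, so rows that do not move let the fingers close. It prints the time, the measured TCP pose, the force, the opening and the grip force at its end. Input that does not fit is refused with a message, and nothing moves.
- r.get_obs(): the state, without advancing time (a new reading comes with each control period).
- imaging.camera(name): name is "scene" or "top" or "wrist"; returns a dict with "color" (420x560x3 uint8, red, green, blue), "mtx" (3x3 intrinsics, pixels), "k1" (the pictures are not rectified: a ray, as slopes to the right and down, at radius r is drawn at 1 + k1 r^2 times it, then the intrinsics apply), "extrinsics" (4x4, takes a point from camera to world coordinates). Camera axes: x right, y down, z forward; pixel columns grow to the right and rows downward; lengths in m; the calibration is good to about 2 mm. A picture is of the moment at which its call begins. There is no depth.
- r.sign_off(): hands the job in; it is judged then, once.
The state is a dict: "clock": time; "qpos": joint angles; "qd": joint speeds; "effort": joint torques, N m; "ee_pos": TCP position; "eef_rot": TCP orientation; "ft_force": force on the tool from outside, world axes, zero at the start; "wrist_torque": the same for the moment, N m; "finger_gap": finger opening in m; "grip_force": force on a finger pad.
Only numpy, scipy, OpenCV 4.12 (cv2) and the standard library are available. Lean on these libraries where they do the work, as an engineer would, in place of code of your own. Each camera call takes 0.05 s, during which the arm holds its last target. There are 200 camera calls.

## Working session

There is one attempt and no reset: what is moved stays moved. The work goes in short steps, Python scripts to look and compute and a shell command to move; the robot and the scene stay as the last step left them, time stands still between calls to the robot, and variables do not carry over. Pictures are saved under pics/ and viewed, at most 10 in all, crops included, and the job is handed in when it is done.

```bash
ls; mkdir -p pics
python3 - <<'E'
from bench import r, imaging
import cv2, numpy as np
o=r.get_obs(); print({k:np.round(v,3) for k,v in o.items()})
for n in ("scene","top"):
    c=imaging.camera(n); cv2.imwrite(f"pics/{n}0.png",c["color"][...,::-1]); print(n,c["mtx"],c["k1"],np.round(c["extrinsics"],3))
    np.savez(f"{n}0.npz",**{k:np.array(v) for k,v in c.items()})
E
```

```text
bench.py
nudge.py
pics
{'clock': np.float64(0.0), 'qpos': array([ 1.142,  0.592,  0.048,  1.61 , -0.033,  0.943, -0.034]), 'qd': array([ 0.   ,  0.002,  0.001,  0.001,  0.001,  0.   , -0.001]), 'effort': array([ 0.0000e+00, -5.4869e+01,  1.5470e+00, -1.9812e+01,  9.0000e-03,
        9.0000e-03, -0.0000e+00]), 'ee_pos': array([ 0.238, -0.684,  0.23 ]), 'eef_rot': array([-3.139,  0.   ,  0.335]), 'ft_force': array([-0.198,  0.245, -0.388]), 'wrist_torque': array([-0.046, -0.024,  0.063]), 'grip_force': np.float64(0.0), 'finger_gap': np.float64(0.085)}
scene [[413.95991066   0.         277.74878477]
 [  0.         413.95991066 215.88674493]
 [  0.           0.           1.        ]] -0.06715551107013142 [[-0.564 -0.542  0.623  0.053]
 [-0.826  0.386 -0.411  0.414]
 [-0.018 -0.746 -0.665  0.667]
 [ 0.     0.     0.     1.   ]]
top [[537.53733142   0.         282.57016688]
 [  0.         537.53733142 215.12622836]
 [  0.           0.           1.        ]] -0.05376312963361699 [[-1.000e-03 -9.840e-01  1.780e-01  3.750e-01]
 [-1.000e+00 -1.000e-03 -1.300e-02  6.500e-02]
 [ 1.300e-02 -1.780e-01 -9.840e-01  1.227e+00]
 [ 0.000e+00  0.000e+00  0.000e+00  1.000e+00]]
```

View pics/scene0.png

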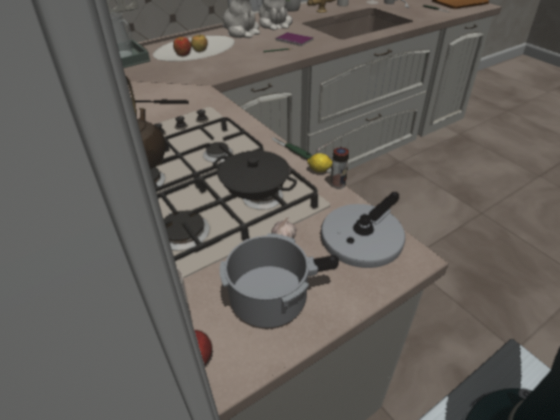

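View pics/top0.png

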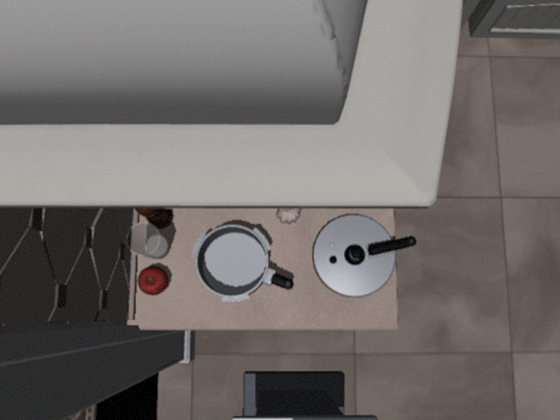

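```bash
cat > h.py <<'E'
import numpy as np, cv2
def ray(c,uv):
    p=cv2.undistortPoints(np.array(uv,float).reshape(-1,1,2),c["mtx"],np.array([float(c["k1"]),0,0,0])).reshape(-1,2)
    d=np.c_[p,np.ones(len(p))]@c["extrinsics"][:3,:3].T
    return c["extrinsics"][:3,3],d
def plane(c,uv,z):
    o,d=ray(c,uv); return o+d*((z-o[2])/d[:,2])[:,None]
def proj(c,P):
    E=np.linalg.inv(c["extrinsics"]); P=np.atleast_2d(P)
    return cv2.projectPoints(P.astype(float),cv2.Rodrigues(E[:3,:3])[0],E[:3,3],c["mtx"],np.array([float(c["k1"]),0,0,0]))[0].reshape(-1,2)
def circ(P):
    A=np.c_[2*P[:,:2],np.ones(len(P))]; s=np.linalg.lstsq(A,(P[:,:2]**2).sum(1),rcond=None)[0]
    return s[:2],np.sqrt(s[2]+s[:2]@s[:2])
E
python3 - <<'E'
from h import *
t=np.load("top0.npz"); s=np.load("scene0.npz")
a=t["color"][200:335,120:430]; b=s["color"][170:340,190:440]
a=cv2.resize(a,None,fx=2.5,fy=2.5,interpolation=2)[...,::-1]
b=cv2.resize(b,(int(250*1.5),int(170*1.5)),interpolation=2)[...,::-1]
im=np.zeros((600,800,3),np.uint8); im[:a.shape[0],:a.shape[1]]=a; im[340:340+b.shape[0],:b.shape[1]]=b
cv2.imwrite("pics/crop0.png",im)
g=t["color"].max(2).astype(int); hsv=cv2.cvtColor(t["color"],cv2.COLOR_RGB2HSV)
print(t["color"][255,330],t["color"][255,300],t["color"][265,230],t["color"][285,283],t["color"][246,390],t["color"][224,233])
for uv,z in [((354,254),.063),((354,256),.01),((412,241),.05),((233,262),.1),((283,282),.084),((288,214),.03)]: print(uv,plane(t,[uv],z).round(3))
E
```

```text
[146 149 156] [144 129 124] [156 161 164] [25 31 30] [23 21 24] [95 95 98]
(354, 254) [[ 0.5   -0.107  0.063]]
(354, 256) [[ 0.502 -0.114  0.01 ]]
(412, 241) [[ 0.531 -0.239  0.05 ]]
(233, 262) [[0.48  0.153 0.1  ]]
(283, 282) [[0.439 0.048 0.084]]
(288, 214) [[0.595 0.036 0.03 ]]
```

View pics/crop0.png

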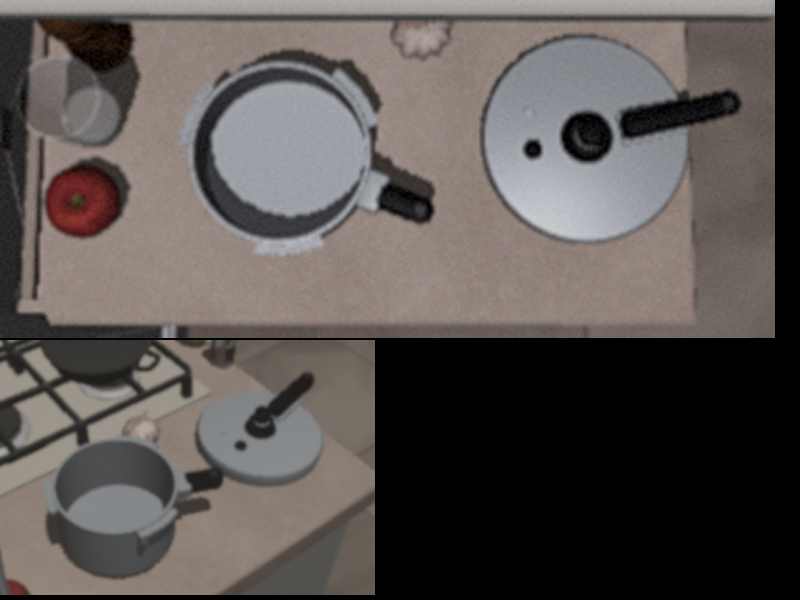

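```bash
cat > m.py <<'E'
from h import *
from scipy.optimize import least_squares
t=np.load("top0.npz"); im=cv2.GaussianBlur(t["color"],(3,3),0).astype(int)
d=im[...,2]-im[...,0]; mx=im.max(2)
steel=((d>-10)&(mx>75)).astype(np.uint8)
dark=(mx<60).astype(np.uint8)
def rad(cen,z,R,nm):
    # radial outermost steel per direction
    pts=[]
    for th in np.deg2rad(np.arange(0,360,3)):
        rr=np.arange(.8*R,1.15*R,.0005)
        P=np.c_[cen[0]+rr*np.cos(th),cen[1]+rr*np.sin(th),np.full(len(rr),z)]
        u=np.round(proj(t,P)).astype(int); v=steel[u[:,1],u[:,0]]
        k=np.where(v)[0]
        if len(k) and k[-1]<len(rr)-5: pts.append(P[k[-1]])
    pts=np.array(pts)
    f=lambda p: np.hypot(pts[:,0]-p[0],pts[:,1]-p[1])-p[2]
    s=least_squares(f,[*cen,R],loss="soft_l1",f_scale=.0015); print(nm,z,s.x.round(4),"n",len(pts),"med res",np.median(abs(s.fun if 0 else f(s.x))).round(4))
    return s.x
for z in (.012,.02): L=rad((.502,-.112),z,.0945,"lid")
P=rad((.480,.153),.1,.076,"pot")
n,lab,st,ce=cv2.connectedComponentsWithStats(dark[200:335,120:430])
for i in range(1,n):
    if st[i,4]<25: continue
    ys,xs=np.where(lab==i); uv=np.c_[xs+120,ys+200]
    print(i,st[i],(ce[i]+[120,200]).round(1))
    if 80<st[i,4]<900:
        for z in (.05,.084,.063):
            W=plane(t,uv,z)[:,:2]; m=W.mean(0); w,v=np.linalg.eigh(np.cov((W-m).T)); a=v[:,1]
            q=(W-m)@a; print("  z",z,m.round(4),"axis",a.round(3),np.degrees(np.arctan2(a[1],a[0])).round(1),"ext",q.min().round(3),q.max().round(3))
E
python3 m.py
```

```text
lid 0.012 [ 0.5042 -0.113   0.095 ] n 115 med res 0.0005
lid 0.02 [ 0.5033 -0.1119  0.0945] n 115 med res 0.0006
pot 0.1 [0.4826 0.155  0.0789] n 86 med res 0.0012
1 [   0    7   64  128 1479] [129.4 276.8]
2 [ 16   7  39  38 679] [159.7 219.6]
  z 0.05 [0.5783 0.3218] axis [0.69  0.724] 46.4 ext -0.054 0.059
  z 0.084 [0.5724 0.3144] axis [0.69  0.724] 46.4 ext -0.053 0.057
  z 0.063 [0.5761 0.319 ] axis [0.69  0.724] 46.4 ext -0.054 0.058
3 [109  21  25   7  56] [242.7 223.4]
4 [137  25  14  17  37] [263.1 231.4]
5 [ 78  29  47  61 340] [208.9 253.7]
  z 0.05 [0.5027 0.2104] axis [-0.924  0.382] 157.6 ext -0.076 0.066
  z 0.084 [0.4991 0.2062] axis [-0.924  0.382] 157.6 ext -0.074 0.064
  z 0.063 [0.5013 0.2088] axis [-0.924  0.382] 157.6 ext -0.075 0.066
8 [248  36  48  19 494] [391.2 244.9]
  z 0.05 [ 0.522  -0.1918] axis [-0.209  0.978] 102.1 ext -0.055 0.053
  z 0.084 [ 0.5178 -0.1844] axis [-0.209  0.978] 102.1 ext -0.054 0.052
  z 0.063 [ 0.5204 -0.189 ] axis [-0.209  0.978] 102.1 ext -0.055 0.053
9 [225  45  20  19 298] [354.2 254.1]
  z 0.05 [ 0.5015 -0.109 ] axis [0.258 0.966] 75.0 ext -0.021 0.021
  z 0.084 [ 0.4979 -0.104 ] axis [0.258 0.966] 75.0 ext -0.021 0.021
  z 0.063 [ 0.5001 -0.1071] axis [0.258 0.966] 75.0 ext -0.021 0.021
10 [210  57   6   6  28] [332.7 259.3]
11 [150  62  23  27 311] [281.5 277.8]
  z 0.05 [0.4499 0.0512] axis [0.705 0.709] 45.2 ext -0.029 0.042
  z 0.084 [0.4477 0.0516] axis [0.705 0.709] 45.2 ext -0.028 0.041
  z 0.063 [0.449  0.0513] axis [0.705 0.709] 45.2 ext -0.028 0.042
12 [ 28  65  22  22 143] [161.9 271.8]
  z 0.05 [0.4626 0.3124] axis [0.685 0.728] 46.7 ext -0.028 0.028
  z 0.084 [0.4601 0.3053] axis [0.685 0.728] 46.7 ext -0.028 0.027
  z 0.063 [0.4617 0.3097] axis [0.685 0.728] 46.7 ext -0.028 0.028
```

```bash
python3 nudge.py '[[[0,0,0],-0.121,0.085],[[0,0,0],-0.121,0.085],[[0,0,0],-0.121,0.085],[[0,0,0],-0.121,0.085],[[0,0,0],-0.121,0.085],[[0,0,0],-0.121,0.085],[[0,0,0],-0.121,0.085],[[0,0,0],-0.121,0.085],[[0,0,0],-0.121,0.085],[[0,0,0],-0.121,0.085],[[0,0,0],-0.121,0.085],[[0,0,0],-0.121,0.085],[[0,0,0],0,0.085]]' 60
cat > go.py <<'E'
# python3 go.py x y z yaw : deltas in tool axes from the measured pose
import sys; from bench import r, imaging; import numpy as np
from scipy.spatial.transform import Rotation as R
a=list(map(float,sys.argv[1:])); o=r.get_obs(); M=R.from_euler("xyz",o["eef_rot"]).as_matrix()
print("tool d",(M.T@(np.array(a[:3])-o["ee_pos"])).round(4),"turn",round(-(a[3]-o["eef_rot"][2]),4),"pose",o["ee_pos"].round(4),o["eef_rot"].round(4),"q",o["qpos"].round(2),"F",o["ft_force"].round(1),"T",o["wrist_torque"].round(2),"gap",round(o["finger_gap"],4),"t",round(o["clock"],2))
E
python3 go.py 0.514 -0.160 0.22 1.789
python3 nudge.py '[[[0.03,0.0255,0],0,0.085],[[0.03,0.0255,0],0,0.085],[[0.03,0.0255,0],0,0.085],[[0.03,0.0255,0],0,0.085],[[0.03,0.0255,0],0,0.085],[[0.03,0.0255,0],0,0.085],[[0.03,0.0255,0],0,0.085],[[0.03,0.0255,0],0,0.085],[[0.03,0.0255,0],0,0.085],[[0.03,0.0255,0],0,0.085],[[0.03,0.0255,0],0,0.085],[[0.03,0.0255,0],0,0.085],[[0.03,0.0255,0],0,0.085],[[0.03,0.0255,0],0,0.085],[[0.03,0.0255,0],0,0.085],[[0,0,0],0,0.085],[[0,0,0],0,0.085]]'
python3 go.py 0.514 -0.160 0.12 1.789
python3 - <<'E'
from h import *; from bench import r, imaging
c=imaging.camera("wrist"); cv2.imwrite("pics/w1.png",c["color"][...,::-1]); np.savez("w1.npz",**{k:np.array(v) for k,v in c.items()})
print(c["mtx"],c["k1"],c["extrinsics"].round(3))
L=np.array([.503,-.1112]); a=np.deg2rad(-77.5); u=np.array([np.cos(a),np.sin(a)])
for d,z in [(0,.063),(.05,.05),(.14,.05)]: print(d,proj(c,[[*(L+d*u),z]]).round(1))
E
```

```text
clock: 2.6
ee_pos: [0.5167, -0.1598, 0.2315]
eef_rot: [3.141, -0.001, 1.791]
ft_force: [0.1, -0.6, -0.3]
finger_gap: 0.0853
grip_force: 0.0
tool d [ 0.0003 -0.0028  0.1115] turn 0.0017 pose [ 0.5167 -0.1598  0.2315] [ 3.1406e+00 -9.0000e-04  1.7907e+00] q [ 0.56  0.39 -0.44  2.01  0.23  0.79  0.2 ] F [ 0.1 -0.6 -0.3] T [-0.05  0.03 -0.04] gap 0.0853 t 2.6
[[331.10948819   0.         279.12032195]
 [  0.         331.10948819 214.31529622]
 [  0.           0.           1.        ]] -0.056112451765289326 [[ 0.976  0.211  0.058  0.501]
 [ 0.219 -0.943 -0.252 -0.095]
 [ 0.002  0.259 -0.966  0.373]
 [ 0.     0.     0.     1.   ]]
0 [[276.5 143.6]]
0.05 [[276.6 194.1]]
0.14 [[276.6 276.9]]
```

View pics/w1.png

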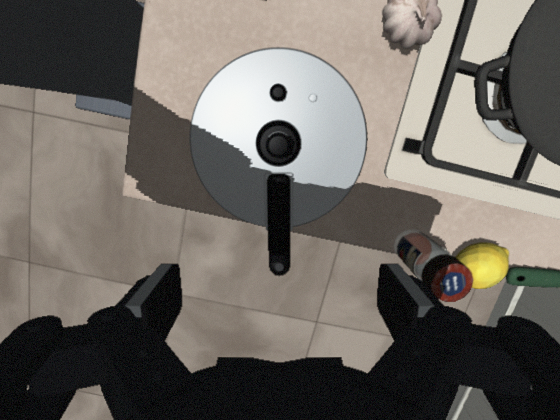

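Run:
```python
from h import *
c=np.load("w1.npz")
print("jar cap",plane(c,[(452,283)],.105),"jar base",plane(c,[(412,245)],0.0)," knob",plane(c,[(279,145)],.063),"end",plane(c,[(280,276),(279.5,220)],.05))
g=c["color"].max(2)
n,lab,st,ce=cv2.connectedComponentsWithStats(((g<55)[60:280,200:360]).astype(np.uint8))
for i in range(1,n):
    if 60<st[i,4]<6000: print(st[i],ce[i]+[200,60])
```

```text
jar cap [[ 0.6845855  -0.19412483  0.105     ]] jar base [[ 0.68910826 -0.19527341  0.        ]]  knob [[ 0.50551005 -0.11193276  0.063     ]] end [[ 0.53663687 -0.24601312  0.05      ]
 [ 0.52252311 -0.18552825  0.05      ]]
[ 70  24  16  17 187] [277.90374332  92.32085561]
[  56   61   45   45 1410] [278.69787234 143.56099291]
[  67  114   24  101 2188] [278.57723949 221.09917733]
```

```bash
python3 nudge.py '[[[0,0,0.04],0,0.085],[[0,0,0.04],0,0.085],[[0,0,0.04],0,0.06],[[0,0,0.03],0,0.05],[[0,0,0.03],0,0.05],[[0,0,0.015],0,0.05],[[0,0,0.0035],0,0.05],[[0,0,0],0,0.05],[[0,0,0],0,0.05]]' 80; python3 go.py 0.516 -0.160 0.031 1.789
```

```text
clock: 3.4
ee_pos: [0.5154, -0.1646, 0.0333]
eef_rot: [3.141, 0.001, 1.784]
ft_force: [-0.0, 0.5, -0.3]
finger_gap: 0.0502
grip_force: 0.0
tool d [0.0044 0.0015 0.0023] turn -0.0048 pose [ 0.5154 -0.1646  0.0333] [3.1413e+00 1.0000e-03 1.7842e+00] q [ 0.41  0.68 -0.25  2.13  0.45  0.38  0.01] F [-0.   0.5 -0.3] T [-0.03 -0.01  0.01] gap 0.0502 t 3.4
```

```bash
python3 nudge.py '[[[0.0044,0.0015,0.0023],0,0.05],[[0,0,0],0,0.05],[[0,0,0],0,0.02],[[0,0,0],0,0.015],[[0,0,0],0,0.015],[[0,0,0],0,0.015],[[0,0,0],0,0.015]]' 80; python3 go.py 0.516 -0.160 0.031 1.789;  python3 nudge.py '[[[0,0,-0.005],0,0.015],[[0,0,-0.015],0,0.015],[[0,0,-0.02],0,0.015],[[0,0,-0.03],0,0.015],[[0,0,-0.03],0,0.015],[[0,0,-0.02],0,0.015],[[0,0,0],0,0.015]]'; python3 go.py 0.516 -0.160 0.15 1.789
```

```text
clock: 3.98
ee_pos: [0.5162, -0.1587, 0.0316]
eef_rot: [3.141, 0.001, 1.788]
ft_force: [-0.5, -0.1, 6.8]
finger_gap: 0.0224
grip_force: 79.5
tool d [-0.0012 -0.0005  0.0006] turn -0.001 pose [ 0.5162 -0.1587  0.0316] [3.1411e+00 1.0000e-03 1.7880e+00] q [ 0.39  0.69 -0.25  2.13  0.45  0.37 -0.  ] F [-0.5 -0.1  6.8] T [0.1  0.35 0.16] gap 0.0224 t 3.98
clock: 4.57
ee_pos: [0.5178, -0.1591, 0.1539]
eef_rot: [3.136, 0.003, 1.786]
ft_force: [1.6, -0.3, -6.4]
finger_gap: 0.0223
grip_force: 79.5
tool d [-0.0005 -0.002   0.0039] turn -0.0028 pose [ 0.5178 -0.1591  0.1539] [3.1356e+00 3.0000e-03 1.7862e+00] q [ 0.51  0.5  -0.4   2.08  0.32  0.62  0.11] F [ 1.6 -0.3 -6.4] T [-0.06 -0.24  0.01] gap 0.0223 t 4.57
```

```bash
cat > p.py <<'E'
from h import *
from scipy.optimize import least_squares
for nm,c0 in (("top",(.4826,.155)),("scene",(.4826,.155))):
    c=np.load(nm+"0.npz"); im=cv2.GaussianBlur(c["color"],(3,3),0).astype(float); d=im[...,2]-im[...,0]; g=im.mean(2)
    z=.1; rr=np.arange(.060,.092,.0005); pts=[];out=[]
    for th in np.arange(0,360,4):
        t=np.deg2rad(th); P=np.c_[c0[0]+rr*np.cos(t),c0[1]+rr*np.sin(t),np.full(len(rr),z)]
        uv=proj(c,P).astype(np.float32)
        G=cv2.remap(g.astype(np.float32),uv[:,0].reshape(1,-1),uv[:,1].reshape(1,-1),1)[0]
        D=cv2.remap(d.astype(np.float32),uv[:,0].reshape(1,-1),uv[:,1].reshape(1,-1),1)[0]
        k=np.argmin(np.gradient(D)); out.append((th,rr[k]*1e3,rr[np.argmax(np.gradient(G))]*1e3,rr[np.argmin(np.gradient(G))]*1e3))
    print(nm); print("\n".join(" | ".join("%3d %4.1f %4.1f %4.1f"%o for o in out[i:i+6]) for i in range(0,90,6)))
    im=cv2.resize(c["color"][215:310,180:300] if nm=="top" else c["color"][225:330,210:350],None,fx=4,fy=4,interpolation=2); cv2.imwrite(f"pics/p_{nm}.png",im[...,::-1])
a=cv2.imread("pics/p_top.png");b=cv2.imread("pics/p_scene.png")
E
python3 p.py
```

```text
top
  0 78.5 73.0 60.5 |   4 79.5 72.0 60.5 |   8 79.5 73.0 60.0 |  12 80.5 71.5 60.0 |  16 80.0 72.5 60.0 |  20 80.0 72.5 60.5
 24 79.5 71.5 61.0 |  28 79.5 73.0 60.0 |  32 78.5 72.0 60.0 |  36 81.0 73.5 79.5 |  40 82.0 73.0 60.0 |  44 80.5 73.0 60.0
 48 88.0 73.5 60.5 |  52 87.5 73.5 60.0 |  56 88.0 73.5 60.0 |  60 87.5 73.5 60.0 |  64 87.5 74.0 60.5 |  68 87.0 74.0 60.0
 72 86.0 73.5 61.0 |  76 86.5 73.0 61.0 |  80 87.5 74.0 60.0 |  84 88.5 74.0 61.0 |  88 79.0 72.5 61.0 |  92 79.0 72.5 60.0
 96 79.5 73.0 60.0 | 100 78.5 73.5 63.5 | 104 78.5 73.5 64.5 | 108 78.0 73.5 65.5 | 112 78.5 73.0 64.0 | 116 78.5 74.0 66.0
120 79.0 73.5 66.5 | 124 78.5 73.0 66.5 | 128 77.5 73.0 67.0 | 132 78.5 73.5 67.0 | 136 78.0 72.5 67.5 | 140 77.5 72.5 67.5
144 77.5 73.0 67.5 | 148 77.5 72.5 78.0 | 152 78.0 73.0 78.0 | 156 76.5 72.5 77.5 | 160 76.5 72.5 78.0 | 164 77.5 71.5 78.0
168 86.5 72.0 85.0 | 172 85.5 71.5 84.0 | 176 85.0 72.5 85.5 | 180 85.0 70.0 85.0 | 184 85.0 70.5 83.5 | 188 85.5 72.0 86.0
192 85.5 72.5 84.5 | 196 85.0 71.0 83.5 | 200 86.5 70.5 83.5 | 204 85.5 71.0 83.5 | 208 78.5 70.0 75.5 |
[... 1929 characters left out ...]
24 89.5 68.0 75.0 | 228 91.5 69.0 88.5 | 232 90.5 69.0 90.0 | 236 88.5 68.5 86.0
240 85.5 69.0 84.0 | 244 86.0 70.0 84.5 | 248 86.0 69.0 84.0 | 252 75.0 70.0 78.5 | 256 74.5 70.5 60.0 | 260 75.0 71.5 60.0
264 75.5 70.5 60.0 | 268 75.5 71.5 60.0 | 272 77.0 72.5 61.5 | 276 75.5 72.0 61.5 | 280 76.5 73.0 91.5 | 284 78.5 72.0 91.5
288 82.0 72.5 79.0 | 292 87.0 72.5 82.5 | 296 85.0 74.5 86.5 | 300 85.0 73.0 84.0 | 304 82.5 74.0 60.0 | 308 85.0 72.0 60.5
312 86.5 74.0 64.5 | 316 85.5 72.5 84.0 | 320 87.0 72.5 84.5 | 324 83.0 75.5 61.0 | 328 83.5 75.0 60.0 | 332 82.0 76.0 89.5
336 80.0 76.0 60.0 | 340 79.0 77.0 89.0 | 344 80.5 76.0 63.0 | 348 81.0 76.5 91.0 | 352 80.5 74.5 85.5 | 356 82.0 74.0 82.0
```

View pics/p_top.png

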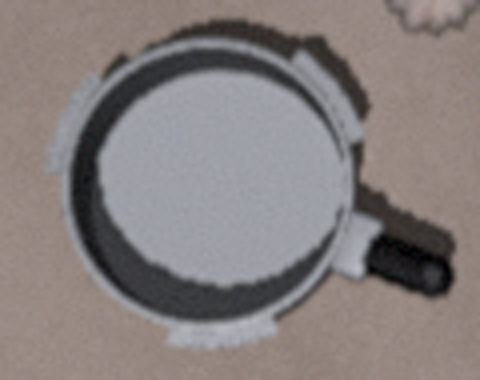

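View pics/p_scene.png

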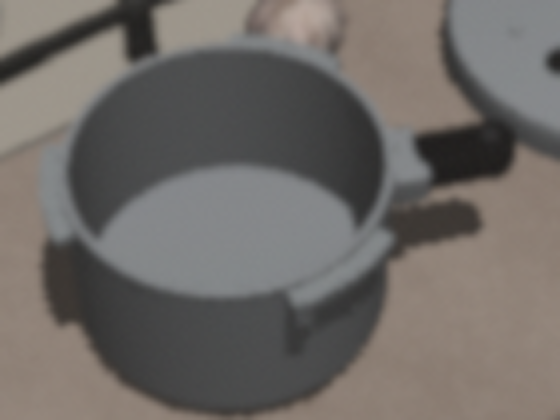

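```bash
python3 - <<'E'
from h import *
t=np.load("top0.npz"); s=np.load("scene0.npz")
C=np.array([.4833,.1565])
W=plane(t,[(180+374/4,215+251/4),(180+446/4,215+281/4)],.080)[:,:2]
for w in W: print("top",w,np.degrees(np.arctan2(*(w-C)[::-1])),np.hypot(*(w-C)))
print(np.degrees(np.arctan2(*(W[1]-W[0])[::-1])))
C=np.array([.4856,.1555])
W=plane(s,[(210+425/4,225+150/4),(210+508/4,225+140/4)],.082)[:,:2]
for w in W: print("scene",w,np.degrees(np.arctan2(*(w-C)[::-1])),np.hypot(*(w-C)))
E
python3 go.py 0.517 -0.159 0.19 1.789
```

```text
top [0.44801815 0.06858116] -111.8656040707922 0.09473400310731797
top [0.43214595 0.03039243] -112.07935397480927 0.1360876796450635
-112.56899656654338
scene [0.44978138 0.06759806] -112.17010260535298 0.09491957192102564
scene [0.43201971 0.03162114] -113.38952866519753 0.1349696973658423
tool d [ 0.0002 -0.0006 -0.0361] turn -0.0028 pose [ 0.5178 -0.1591  0.1539] [3.1356e+00 3.0000e-03 1.7862e+00] q [ 0.51  0.5  -0.4   2.08  0.32  0.62  0.11] F [ 1.6 -0.3 -6.4] T [-0.06 -0.24  0.01] gap 0.0223 t 4.57
```

```bash
python3 nudge.py '[[[0,0,-0.018],-0.06,0.015],[[0,0,-0.018],-0.1,0.015],[[0,0,0],-0.1,0.015],[[0,0,0],-0.09,0.015],[[0,0,0],0,0.015]]'; python3 go.py 0.5106 0.115 0.19 2.138
```

```text
clock: 4.98
ee_pos: [0.5139, -0.1588, 0.1847]
eef_rot: [-3.139, -0.003, 2.138]
ft_force: [-0.3, 0.3, -6.0]
finger_gap: 0.0224
grip_force: 80.1
tool d [ 0.2327  0.1443 -0.0051] turn -0.0 pose [ 0.5139 -0.1588  0.1847] [-3.139e+00 -2.700e-03  2.138e+00] q [ 0.61  0.47 -0.52  2.05  0.35  0.71  0.43] F [-0.3  0.3 -6. ] T [-0.09  0.01 -0.06] gap 0.0224 t 4.98
```

```bash
python3 nudge.py '[[[0.008,0.005,0],0,0.015],[[0.015,0.009,0],0,0.015],[[0.022,0.0136,0],0,0.015],[[0.0245,0.0152,0],0,0.015],[[0.0245,0.0152,0],0,0.015],[[0.0245,0.0152,0],0,0.015],[[0.0245,0.0152,0],0,0.015],[[0.0245,0.0152,0],0,0.015],[[0.022,0.0136,0],0,0.015],[[0.018,0.0112,0],0,0.015],[[0.015,0.0094,0],0,0.015],[[0.0105,0.0065,0],0,0.015],[[0,0,0],0,0.015],[[0,0,0],0,0.015]]'; python3 go.py 0.5106 0.115 0.13 2.138
python3 - <<'E'
from h import *; from bench import r, imaging
for n in ("scene","top"):
    c=imaging.camera(n); np.savez(f"{n}1.npz",**{k:np.array(v) for k,v in c.items()})
    print(n,proj(c,[[.4845,.156,.1]]))
    x=c["color"][200:335,140:360] if n=="top" else c["color"][170:330,180:420]
    cv2.imwrite(f"pics/{n}1.png",cv2.resize(x,None,fx=2.5,fy=2.5)[...,::-1])
a=cv2.imread("pics/top1.png"); b=cv2.imread("pics/scene1.png")
im=np.zeros((600,800,3),np.uint8); a=cv2.resize(a,(400,245)); b=cv2.resize(b,(520,347)); im[:245,:400]=a; im[250:597,:520]=b; cv2.imwrite("pics/both1.png",im)
E
```

```text
clock: 6.15
ee_pos: [0.5119, 0.116, 0.1859]
eef_rot: [-3.14, -0.0, 2.138]
ft_force: [-0.6, -1.3, -6.5]
finger_gap: 0.0221
grip_force: 80.1
tool d [-0.0002 -0.0015  0.0559] turn -0.0001 pose [0.5119 0.116  0.1859] [-3.1399e+00 -2.0000e-04  2.1379e+00] q [ 0.1   0.45 -0.54  2.08  0.35  0.7  -0.1 ] F [-0.6 -1.3 -6.5] T [-0.17 -0.07 -0.03] gap 0.0221 t 6.15
scene [[266.57747359 265.19910605]]
top [[231.82638337 259.68477618]]
```

View pics/both1.png

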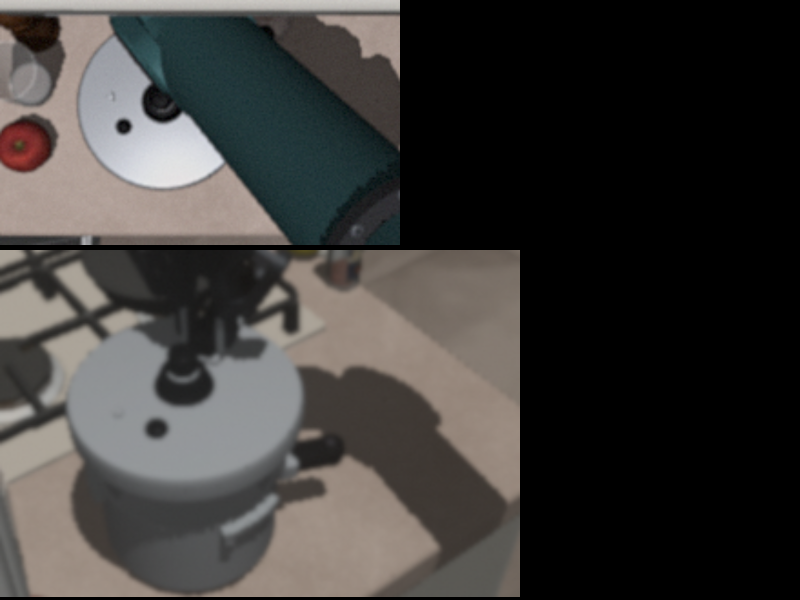

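```bash
cat > l.py <<'E'
from h import *
from scipy.optimize import least_squares
import sys
def fit(nm,z,rng,R=.0945):
    c=np.load(nm+".npz"); im=cv2.GaussianBlur(c["color"],(3,3),0).astype(np.float32); d=im[...,2]-im[...,0]
    c0=(.485,.157); rr=np.arange(.082,.108,.0004); pts=[]
    for th in np.arange(*rng,4):
        t=np.deg2rad(th); P=np.c_[c0[0]+rr*np.cos(t),c0[1]+rr*np.sin(t),np.full(len(rr),z)]
        uv=proj(c,P).astype(np.float32); D=cv2.remap(d,uv[:,0].reshape(1,-1),uv[:,1].reshape(1,-1),1)[0]
        k=np.argmin(np.gradient(D)); pts.append(P[k,:2])
    pts=np.array(pts); f=lambda p: np.hypot(*(pts-p[:2]).T)-R
    s=least_squares(f,[*c0],loss="soft_l1",f_scale=.001); print(nm,z,s.x.round(4),"res",np.median(abs(f(s.x))).round(4),np.median(f(s.x)).round(4))
for z in (.166,.174): fit("top1",z,(50,215)); fit("scene1",z,(100,280))
c=np.load("scene0.npz");
E
python3 l.py
```

```text
top1 0.166 [0.4851 0.154 ] res 0.0003 -0.0
scene1 0.166 [0.4883 0.152 ] res 0.0038 0.0003
top1 0.174 [0.4851 0.1528] res 0.0004 -0.0001
scene1 0.174 [0.484  0.1565] res 0.0028 -0.0001
```

```bash
python3 nudge.py '[[[0.001,0,0.01],0,0.015],[[0,0,0.015],0,0.015],[[0,0,0.015],0,0.015],[[0,0,0.01],0,0.015],[[0,0,0.006],0,0.015],[[0,0,0],0,0.015],[[0,0,0],0,0.015]]';python3 go.py 0.5114 0.1168 0.1136 2.138
```

```text
clock: 6.83
ee_pos: [0.5122, 0.116, 0.1302]
eef_rot: [-3.141, -0.0, 2.136]
ft_force: [-0.5, -1.0, -6.6]
finger_gap: 0.0221
grip_force: 79.9
tool d [ 0.0011 -0.0003  0.0166] turn -0.0018 pose [0.5122 0.116  0.1302] [-3.1411e+00 -2.0000e-04  2.1362e+00] q [ 0.04  0.53 -0.48  2.12  0.43  0.58 -0.18] F [-0.5 -1.  -6.6] T [-0.18 -0.09  0.01] gap 0.0221 t 6.83
```

```bash
python3 nudge.py '[[[0.0011,0,0.004],0,0.015],[[0,0,0.004],0,0.015],[[0,0,0.003],0,0.015],[[0,0,0.002],0,0.015],[[0,0,0.002],0,0.015],[[0,0,0.0015],0,0.015],[[0,0,0],0,0.015],[[0,0,0],0,0.015]]';python3 go.py 0.5114 0.1168 0.1136 2.138
```

```text
clock: 7.5
ee_pos: [0.5119, 0.1174, 0.1148]
eef_rot: [3.142, 0.001, 2.137]
ft_force: [-0.4, -0.6, 3.6]
finger_gap: 0.0221
grip_force: 81.4
tool d [-0.0003 -0.0007  0.0012] turn -0.0011 pose [0.5119 0.1174 0.1148] [3.1416e+00 8.0000e-04 2.1369e+00] q [ 0.02  0.55 -0.45  2.13  0.46  0.55 -0.2 ] F [-0.4 -0.6  3.6] T [-0.49  0.77 -0.07] gap 0.0221 t 7.5
```

```bash
python3 nudge.py '[[[0,0,0.001],0,0.015],[[0,0,0.001],0,0.015],[[0,0,0],0,0.015],[[0,0,0],0,0.015]]';python3 go.py 0.5114 0.1168 0.1136 2.138
```

```text
clock: 7.83
ee_pos: [0.5121, 0.1173, 0.1144]
eef_rot: [3.142, 0.002, 2.137]
ft_force: [-3.4, -0.9, 19.0]
finger_gap: 0.022
grip_force: 83.5
tool d [-0.0001 -0.0009  0.0008] turn -0.0014 pose [0.5121 0.1173 0.1144] [3.1415e+00 2.3000e-03 2.1366e+00] q [ 0.02  0.55 -0.45  2.13  0.46  0.55 -0.2 ] F [-3.4 -0.9 19. ] T [-0.88  1.76 -0.02] gap 0.022 t 7.83
```

```bash
python3 nudge.py '[[[0,0,-0.0015],0,0.015],[[0.0001,-0.0028,0],0.06,0.015],[[0.0001,-0.0028,0],0.06,0.015],[[0.0001,-0.0028,0],0.06,0.015],[[0.0001,-0.0028,0],0.06,0.015],[[0,0,0],0,0.015],[[0,0,0],0,0.015]]' 110;python3 go.py 0.5114 0.1168 0.1136 2.138
```

```text
clock: 8.42
ee_pos: [0.5045, 0.111, 0.1151]
eef_rot: [3.137, 0.004, 1.897]
ft_force: [2.9, -4.9, 6.6]
finger_gap: 0.0217
grip_force: 108.5
tool d [0.0033 0.0084 0.0016] turn -0.2412 pose [0.5045 0.111  0.1151] [3.1372 0.0037 1.8968] q [-0.02  0.53 -0.38  2.15  0.4   0.52 -0.38] F [ 2.9 -4.9  6.6] T [-1.34  0.07  0.17] gap 0.0217 t 8.42
```

```bash
python3 nudge.py '[[[0.0004,-0.003,0],0.06,0.015],[[0.0004,-0.003,0],0.06,0.015],[[0.0004,-0.003,0],0.06,0.015],[[0.0004,-0.003,0],0.06,0.015],[[0.0001,-0.003,0],0.06,0.015],[[0.0001,-0.003,0],0.06,0.015],[[0,0,0],0,0.015]]';python3 go.py 0.4673 0.1129 0.115 1.178
```

```text
clock: 9.0
ee_pos: [0.4872, 0.1099, 0.1153]
eef_rot: [3.134, 0.001, 1.535]
ft_force: [3.5, -4.0, 5.9]
finger_gap: 0.0213
grip_force: 108.5
tool d [ 0.0023 -0.02    0.0001] turn 0.3574 pose [0.4872 0.1099 0.1153] [3.1343e+00 8.0000e-04 1.5354e+00] q [-0.1   0.51 -0.28  2.19  0.31  0.47 -0.66] F [ 3.5 -4.   5.9] T [-1.33 -0.3   0.13] gap 0.0213 t 9.0
```

```bash
python3 nudge.py '[[[0.0003,-0.0034,0],0.06,0.015],[[0.0003,-0.0034,0],0.06,0.015],[[0.0003,-0.0034,0],0.06,0.015],[[0.0003,-0.0034,0],0.06,0.015],[[0,0,0],0,0.015],[[0,0,0],0,0.015]]';python3 go.py 0.4673 0.1129 0.115 1.178;python3 nudge.py '[[[0.0003,-0.0034,0],0.06,0.015],[[0.0003,-0.0034,0],0.05,0.015],[[0,0,0],0,0.015],[[0,0,0],0,0.015]]';python3 go.py 0.4673 0.1129 0.115 1.178
```

```text
clock: 9.5
ee_pos: [0.4752, 0.1137, 0.1152]
eef_rot: [3.133, -0.003, 1.297]
ft_force: [4.9, -2.3, 3.9]
finger_gap: 0.0213
grip_force: 108.6
tool d [-0.0029 -0.0074  0.0001] turn 0.1189 pose [0.4752 0.1137 0.1152] [ 3.1328 -0.0034  1.2969] q [-0.17  0.49 -0.21  2.22  0.24  0.44 -0.85] F [ 4.9 -2.3  3.9] T [-1.23 -0.81  0.13] gap 0.0213 t 9.5
clock: 9.83
ee_pos: [0.4712, 0.1161, 0.1152]
eef_rot: [3.129, -0.006, 1.19]
ft_force: [10.1, -4.4, -1.2]
finger_gap: 0.0219
grip_force: 109.1
tool d [-0.0044 -0.0025  0.0001] turn 0.0125 pose [0.4712 0.1161 0.1152] [ 3.1295 -0.0061  1.1905] q [-0.2   0.48 -0.18  2.23  0.21  0.43 -0.93] F [10.1 -4.4 -1.2] T [-1.53 -1.56  0.76] gap 0.0219 t 9.83
```

```bash
python3 nudge.py '[[[0,-0.002,0],0.03,0.015],[[0,-0.002,0],0.03,0.015],[[0,0,0],0,0.015],[[0,0,0],0,0.015]]';python3 go.py 0.4673 0.1129 0.115 1.178
```

```text
clock: 10.17
ee_pos: [0.47, 0.1154, 0.1152]
eef_rot: [3.125, -0.005, 1.141]
ft_force: [14.8, -12.4, -5.1]
finger_gap: 0.0213
grip_force: 113.1
tool d [-0.0034 -0.0014  0.0001] turn -0.0374 pose [0.47   0.1154 0.1152] [ 3.1246 -0.0054  1.1406] q [-0.22  0.48 -0.16  2.24  0.2   0.42 -0.97] F [ 14.8 -12.4  -5.1] T [-2.75 -2.62  2.53] gap 0.0213 t 10.17
```

```bash
python3 nudge.py '[[[0,0.001,0],-0.02,0.015],[[0,0,0],0,0.04],[[0,0,0],0,0.05],[[0,0,0],0,0.05],[[0,0,-0.02],0,0.05],[[0,0,-0.03],0,0.05],[[0,0,-0.03],0,0.05],[[0,0,-0.03],0,0.05],[[-0.02,0,0],0,0.05],[[0,0,0],0,0.05],[[0,0,0],0,0.05]]';python3 go.py 0.4673 0.1129 0.115 1.178
python3 - <<'E'
from h import *; from bench import r, imaging
c=imaging.camera("wrist"); cv2.imwrite("pics/w2.png",c["color"][...,::-1]); np.savez("w2.npz",**{k:np.array(v) for k,v in c.items()})
C=np.array([.4855,.1568]); a=np.deg2rad(-112.5); u=np.array([np.cos(a),np.sin(a)])
for d,z in [(0,.145),(.05,.132),(.14,.132),(.14,.084)]: print(d,proj(c,[[*(C+d*u),z]]).round(1))
E
```

```text
clock: 11.08
ee_pos: [0.4519, 0.0991, 0.2234]
eef_rot: [-3.141, 0.0, 1.146]
ft_force: [-0.2, 0.4, -0.3]
finger_gap: 0.0501
grip_force: 0.0
tool d [0.019  0.0084 0.1084] turn -0.0323 pose [0.4519 0.0991 0.2234] [-3.1413e+00  3.0000e-04  1.1457e+00] q [-0.12  0.28 -0.24  2.18  0.1   0.69 -0.85] F [-0.2  0.4 -0.3] T [ 0.03  0.01 -0.06] gap 0.0501 t 11.08
0 [[291.3 124.7]]
0.05 [[292.3 196.4]]
0.14 [[294.7 307.6]]
0.14 [[292.4 280.4]]
```

View pics/w2.png

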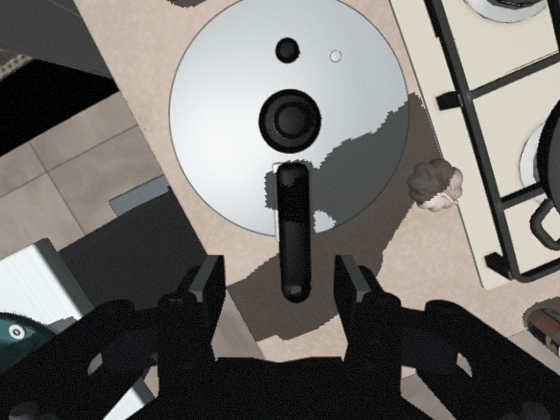

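```bash
cat > k.py <<'E'
from h import *; import sys
c=np.load(sys.argv[1]); z0=.082
g=c["color"].max(2)
K=plane(c,[(290.5,120)],z0+.063)[0]; print("knob",K.round(4),"collar",plane(c,[(290,121)],z0+.042).round(4))
n,lab,st,ce=cv2.connectedComponentsWithStats((g<60)[20:310,180:420].astype(np.uint8))
for i in range(1,n):
    if 60<st[i,4]<8000:
        print(st[i],(ce[i]+[180,20]).round(1),plane(c,[ce[i]+[180,20]],z0+.042).round(4))
        if st[i,4]>1500:
            ys,xs=np.where(lab==i); W=plane(c,np.c_[xs+180,ys+20],z0+.05)[:,:2]; m=W.mean(0); v=np.linalg.eigh(np.cov((W-m).T))[1][:,1]
            print(m.round(4),np.degrees(np.arctan2(*v[::-1])).round(1),"ang to knob",np.degrees(np.arctan2(*(m-K[:2])[::-1])).round(1))
E
python3 k.py w2.npz
```

```text
knob [0.4862 0.1597 0.145 ] collar [[0.4864 0.1592 0.124 ]]
[ 96  18  23  25 446] [286.9  50.1] [[0.5033 0.2026 0.124 ]]
[  79   70   62   63 2993] [289.8 120.7] [[0.4863 0.1594 0.124 ]]
[0.486  0.1594] 85.5 ang to knob -118.3
[  96  142   36  142 4254] [294.3 229.9] [[0.4568 0.0844 0.124 ]]
[0.4572 0.0859] 68.0 ang to knob -111.5
[   0  186   46  104 2799] [198.4 271.8] [[0.3734 0.0837 0.124 ]]
[0.3767 0.0858] 74.3 ang to knob -146.0
[ 153  235   78   55 2198] [359.4 288.8] [[0.4848 0.0169 0.124 ]]
[0.4846 0.0214] 119.8 ang to knob -90.7
```

```bash
python3 go.py 0.4866 0.1597 0.16 1.187
```

```text
tool d [0.0689 0.0069 0.0629] turn -0.0402 pose [0.452  0.0997 0.223 ] [-3.1406e+00  4.0000e-04  1.1468e+00] q [-0.12  0.29 -0.24  2.18  0.1   0.69 -0.85] F [ 0.8  0.3 -0.1] T [-0.05  0.02  0.03] gap 0.0501 t 11.13
```

```bash
python3 nudge.py '[[[0.02,0.002,0],-0.02,0.05],[[0.025,0.003,0],-0.02,0.05],[[0.022,0.001,0],0,0.05],[[0,0,0.02],0,0.05],[[0,0,0.025],0,0.05],[[0,0,0.016],0,0.05],[[0,0,0],0,0.05],[[0,0,0],0,0.05]]'; python3 go.py 0.4866 0.1597 0.129 1.187
```

```text
clock: 11.8
ee_pos: [0.4834, 0.1593, 0.1609]
eef_rot: [-3.138, 0.002, 1.188]
ft_force: [0.7, -0.4, 0.5]
finger_gap: 0.0503
grip_force: 0.0
tool d [0.0017 0.0029 0.0319] turn 0.0011 pose [0.4834 0.1593 0.1609] [-3.1382e+00  2.2000e-03  1.1881e+00] q [-0.23  0.44 -0.23  2.14  0.17  0.59 -0.96] F [ 0.7 -0.4  0.5] T [-0.    0.02  0.01] gap 0.0503 t 11.8
```

```bash
python3 nudge.py '[[[0.0017,0.0029,0.006],0,0.05],[[0,0,0.009],0,0.05],[[0,0,0.009],0,0.05],[[0,0,0.006],0,0.05],[[0,0,0.0019],0,0.05],[[0,0,0],0,0.05],[[0,0,0],0,0.05]]' 80; python3 go.py 0.4866 0.1597 0.129 1.187
```

```text
clock: 12.38
ee_pos: [0.488, 0.1591, 0.1306]
eef_rot: [-3.142, 0.0, 1.187]
ft_force: [-0.4, 0.3, 0.3]
finger_gap: 0.0504
grip_force: 0.0
tool d [ 0.     -0.0015  0.0016] turn -0.0002 pose [0.488  0.1591 0.1306] [-3.1415e+00  1.0000e-04  1.1868e+00] q [-0.25  0.49 -0.21  2.15  0.19  0.52 -0.98] F [-0.4  0.3  0.3] T [ 0.    0.01 -0.05] gap 0.0504 t 12.38
```

```bash
python3 nudge.py '[[[0,-0.001,0.0013],0,0.05],[[0,0,0],0,0.035],[[0,0,0],0,0.025],[[0,0,0],0,0.02],[[0,0,0],0,0.015],[[0,0,0],0,0.015],[[0,0,0],0,0.015]]' 80; python3 go.py 0.4866 0.1597 0.129 1.187
```

```text
clock: 12.97
ee_pos: [0.4874, 0.1596, 0.1299]
eef_rot: [3.141, -0.0, 1.187]
ft_force: [-0.6, -0.5, 5.6]
finger_gap: 0.0207
grip_force: 78.2
tool d [-0.0002 -0.0007  0.0009] turn -0.0002 pose [0.4874 0.1596 0.1299] [ 3.1409e+00 -3.0000e-04  1.1868e+00] q [-0.25  0.49 -0.2   2.16  0.2   0.51 -0.99] F [-0.6 -0.5  5.6] T [-0.1   0.2   0.05] gap 0.0207 t 12.97
```

```bash
python3 nudge.py '[[[0,0,-0.001],0,0.015],[[0,0,-0.001],0,0.015],[[0,0,-0.001],0,0.015],[[0,0,0],0,0.015],[[0,0,0],0,0.015]]'; python3 go.py 0.4873 0.1596 0.15 1.187;python3 nudge.py '[[[0,0,-0.0015],0,0.015],[[0,0,-0.0015],0,0.015],[[0,0,-0.0015],0,0.015],[[0,0,-0.0015],0,0.015],[[0,0,0],0,0.015],[[0,0,0],0,0.015]]'; python3 go.py 0.4873 0.1596 0.15 1.187;python3 nudge.py '[[[0,0,-0.0015],0,0.015],[[0,0,-0.0015],0,0.015],[[0,0,-0.0015],0,0.015],[[0,0,-0.0015],0,0.015],[[0,0,0],0,0.015],[[0,0,0],0,0.015]]'; python3 go.py 0.4873 0.1596 0.15 1.187
```

```text
clock: 13.38
ee_pos: [0.487, 0.1596, 0.132]
eef_rot: [-3.141, -0.0, 1.187]
ft_force: [1.2, 0.0, -3.8]
finger_gap: 0.0208
grip_force: 78.5
tool d [ 0.0001  0.0002 -0.018 ] turn 0.0 pose [0.487  0.1596 0.132 ] [-3.1414 -0.      1.187 ] q [-0.25  0.48 -0.21  2.15  0.19  0.52 -0.98] F [ 1.2  0.  -3.8] T [ 0.11 -0.26  0.08] gap 0.0208 t 13.38
clock: 13.88
ee_pos: [0.4867, 0.1592, 0.1383]
eef_rot: [-3.141, 0.001, 1.187]
ft_force: [-0.1, -0.1, -5.3]
finger_gap: 0.0208
grip_force: 78.6
tool d [ 0.0006  0.0004 -0.0117] turn -0.0004 pose [0.4867 0.1592 0.1383] [-3.1413e+00  7.0000e-04  1.1866e+00] q [-0.24  0.47 -0.21  2.15  0.19  0.53 -0.98] F [-0.1 -0.1 -5.3] T [-0.08 -0.11  0.1 ] gap 0.0208 t 13.88
clock: 14.38
ee_pos: [0.4866, 0.1592, 0.1442]
eef_rot: [-3.141, 0.001, 1.187]
ft_force: [0.5, -1.3, -7.6]
finger_gap: 0.0209
grip_force: 78.6
tool d [ 0.0006  0.0005 -0.0058] turn -0.0002 pose [0.4866 0.1592 0.1442] [-3.1410e+00  8.0000e-04  1.1868e+00] q [-0.24  0.46 -0.21  2.15  0.18  0.55 -0.98] F [ 0.5 -1.3 -7.6] T [-0.24 -0.05  0.03] gap 0.0209 t 14.38
```

```bash
python3 nudge.py '[[[0,0,-0.0015],0,0.015],[[0,0,-0.0015],0,0.015],[[0,0,-0.0015],0,0.015],[[0,0,-0.0015],0,0.015],[[0,0,0],0,0.015],[[0,0,0],0,0.015]]'; python3 go.py 0.4873 0.1596 0.1522 1.187;python3 - <<'E'
from h import *; from bench import r, imaging
F=[]
for i in range(4): c=imaging.camera("scene"); F.append(r.get_obs()["ft_force"][2])
print(np.round(F,1)); np.savez("scene2.npz",**{k:np.array(v) for k,v in c.items()})
P=proj(c,[[.4865,.1595,.145]])[0].astype(int); print(P)
x=c["color"][P[1]-35:P[1]+45,P[0]-50:P[0]+50]; cv2.imwrite("pics/k2.png",cv2.resize(x,None,fx=7,fy=7,interpolation=2)[...,::-1])
E
```

```text
clock: 14.88
ee_pos: [0.4866, 0.1593, 0.1502]
eef_rot: [-3.141, 0.001, 1.187]
ft_force: [-0.3, -1.2, -10.2]
finger_gap: 0.0208
grip_force: 78.7
tool d [ 0.0006  0.0005 -0.002 ] turn -0.0002 pose [0.4866 0.1593 0.1502] [-3.1410e+00  8.0000e-04  1.1868e+00] q [-0.24  0.46 -0.22  2.14  0.18  0.56 -0.97] F [ -0.3  -1.2 -10.2] T [-0.36 -0.03  0.08] gap 0.0208 t 14.88
[-8.9 -9.  -9.8 -9.8]
[263 248]
```

View pics/k2.png

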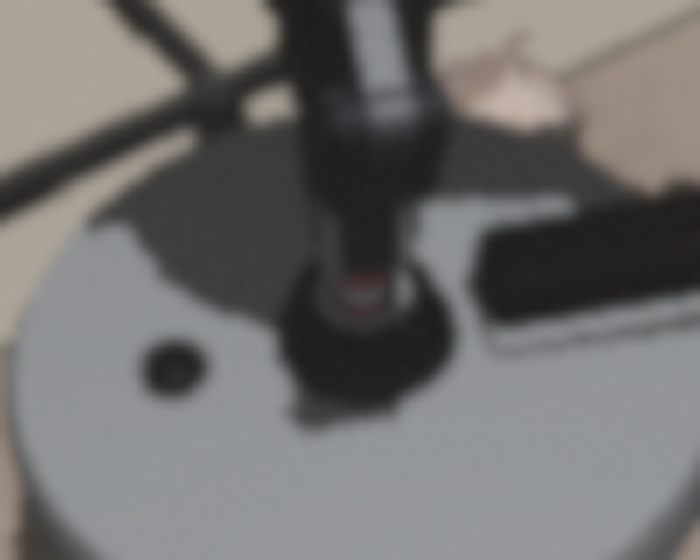

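```bash
python3 nudge.py '[[[0,0,-0.0012],0,0.015],[[0,0,-0.0011],0,0.015],[[0,0,0],0,0.015],[[0,0,0],0,0.015],[[0,0,0],0,0.015],[[0,0,0],0,0.015]]'; python3 go.py 0.4873 0.1596 0.1525 1.187;python3 - <<'E'
from h import *; from bench import r, imaging
F=[]
for i in range(14): c=imaging.camera("scene"); F.append(r.get_obs()["ft_force"][2])
print(np.round(F,1),np.mean(F))
for n,c in (("before",np.load("scene2.npz")),("now",c)):
    x=c["color"].astype(int); d=x[...,0]-x[...,1:].max(2)
    print(n); print(d[283-35:262+2+0+0+0+0+0 if 0 else 262,308:322] if 0 else d[250:262,258:272])
E
```

```text
clock: 15.58
ee_pos: [0.4866, 0.1592, 0.1524]
eef_rot: [-3.141, 0.001, 1.187]
ft_force: [-2.5, -2.7, -10.0]
finger_gap: 0.0211
grip_force: 78.7
tool d [ 0.0006  0.0005 -0.0001] turn -0.0003 pose [0.4866 0.1592 0.1524] [-3.1409e+00  9.0000e-04  1.1867e+00] q [-0.24  0.45 -0.22  2.14  0.18  0.57 -0.97] F [ -2.5  -2.7 -10. ] T [-0.45  0.22 -0.01] gap 0.0211 t 15.58
[-10.3 -10.3 -11.  -10.2  -9.9  -9.7 -10.3 -10.1 -10.7 -10.9 -10.5 -10.7
 -11.5 -11.2] -10.54215647365057
before
[[-1 -1 -2 -2 -1  0  1  1  1  1  1 -1 -2 -3]
 [ 0 -2 -1  0  2  4  6  7  7  7  3 -1 -2 -1]
 [ 0 -2  0  3  6 11 13 16 15 13  6 -1 -2 -2]
 [ 0  0  1  4  8 13 16 16 15 10  5 -1 -3 -4]
 [ 0 -1  1  3  6  8  8  8  7  6  3 -1 -3 -4]
 [ 0 -1  2  5  5  4  5  4  4  5  3  0 -3 -3]
 [ 0  0  2  5  8  9  9  9  8  7  4 -1 -3 -2]
 [ 0 -1  1  3  7 10 11 11  8  6  2  0 -2 -1]
 [ 0 -1  0  0  3  4  5  6  3  2  0  0  0  0]
 [ 0  0  0 -1  0  0  1  1  1 -1  0  0  0  1]
 [ 1  0  0  1  0  0  0  0 -1  0  0  0  0  0]
 [ 1  1  0  1  1  1  1  0  0  0 -1  0  0  1]]
now
[[-1 -2 -1  1  2  3  3  7  6  5  2 -1 -2 -2]
 [ 0  0  0  4  7 10 12 14 14 10  4 -1 -1 -2]
 [ 0  0  2  6 10 13 15 16 14 10  4 -1 -3 -2]
 [ 1  0  3  5  6  7  9  8  8  6  2 -1 -4 -4]
 [ 0  0  4  6  6  5  4  4  6  7  4 -1 -4 -4]
 [-1  0  2  8 10 11 11 11 12 11  6 -1 -3 -3]
 [-1 -1  2  7 12 17 18 18 16 12  5 -1 -2 -2]
 [ 0 -2  1  3  7 11 13 13 10  6  1 -1 -2 -2]
 [ 1  0 -1  0  1  3  4  2  2  2 -1 -1 -1 -1]
 [ 0 -1  0  1 -1  0  0 -1  0 -1  1  0  0  0]
 [-1  2  1  0 -1  0  0  0  0 -1  0  0  0  0]
 [ 1  1  0  1  0  0 -1  0  1  0  0  0 -1 -1]]
```

```bash
python3 nudge.py '[[[0,0,0.0005],0,0.015],[[0,0,0.001],0,0.015],[[0,0,0.0012],0,0.015],[[0,0,0.0012],0,0.015],[[0,0,0.0012],0,0.015],[[0,0,0.0012],0,0.015],[[0,0,0.0012],0,0.015],[[0,0,0.0012],0,0.015],[[0,0,0.0012],0,0.015],[[0,0,0.0012],0,0.015],[[0,0,0.0012],0,0.015],[[0,0,0.0012],0,0.015],[[0,0,0.0012],0,0.015],[[0,0,0.0012],0,0.015],[[0,0,0.0012],0,0.015],[[0,0,0],0,0.015],[[0,0,0],0,0.015]]'; python3 go.py 0.4873 0.1596 0.1299 1.187
python3 nudge.py '[[[0,0,0.001],0,0.015],[[0,0,0.001],0,0.015],[[0,0,0.001],0,0.015],[[0,0,0.0008],0,0.015],[[0,0,0.0005],0,0.015],[[0,0,0],0,0.015],[[0,0,0],0,0.015]]'; python3 go.py 0.4873 0.1596 0.1299 1.187
```

```text
clock: 17.7
ee_pos: [0.4878, 0.1599, 0.1357]
eef_rot: [3.141, -0.001, 1.187]
ft_force: [-1.3, -1.2, -5.2]
finger_gap: 0.0206
grip_force: 79.0
tool d [-0.0005 -0.0004  0.0058] turn -0.0002 pose [0.4878 0.1599 0.1357] [ 3.1405e+00 -1.2000e-03  1.1868e+00] q [-0.25  0.48 -0.21  2.15  0.19  0.53 -0.98] F [-1.3 -1.2 -5.2] T [-0.18  0.17  0.1 ] gap 0.0206 t 17.7
clock: 18.28
ee_pos: [0.4878, 0.1601, 0.1314]
eef_rot: [3.141, -0.001, 1.187]
ft_force: [0.5, -0.3, -4.2]
finger_gap: 0.021
grip_force: 79.0
tool d [-0.0006 -0.0003  0.0015] turn 0.0001 pose [0.4878 0.1601 0.1314] [ 3.1405e+00 -1.4000e-03  1.1871e+00] q [-0.25  0.49 -0.21  2.15  0.19  0.52 -0.99] F [ 0.5 -0.3 -4.2] T [-0.02 -0.21  0.14] gap 0.021 t 18.28
```

```bash
python3 nudge.py '[[[0,0,0.0006],0,0.015],[[0,0,0.0006],0,0.015],[[0,0,0.0005],0,0.015],[[0,0,0.0004],0,0.015],[[0,0,0],0,0.015],[[0,0,0],0,0.015]]'; python3 go.py 0.4873 0.1596 0.1299 1.187
```

```text
clock: 18.78
ee_pos: [0.4878, 0.1601, 0.1299]
eef_rot: [3.14, -0.001, 1.187]
ft_force: [0.2, -0.2, 5.7]
finger_gap: 0.0209
grip_force: 80.0
tool d [-0.0006 -0.0003  0.    ] turn -0.0 pose [0.4878 0.1601 0.1299] [ 3.1403e+00 -1.4000e-03  1.1870e+00] q [-0.25  0.49 -0.2   2.16  0.2   0.51 -0.99] F [ 0.2 -0.2  5.7] T [0.07 0.02 0.09] gap 0.0209 t 18.78
```

```bash
python3 nudge.py '[[[0,0,0],0,0.022],[[0,0,0],0,0.03],[[0,0,0],0,0.045],[[0,0,0],0,0.05],[[0,0,0],0,0.05],[[0,0,-0.01],0,0.05],[[0,0,-0.02],0,0.05],[[0,0,-0.03],0,0.05],[[0,0,-0.03],0,0.05],[[-0.02,0,-0.01],0,0.05],[[-0.03,0,0],0,0.05],[[-0.02,0,0],0,0.05],[[0,0,0],0,0.05],[[0,0,0],0,0.05]]'
python3 - <<'E'
from h import *; from bench import r, imaging
c=imaging.camera("wrist"); np.savez("w3.npz",**{k:np.array(v) for k,v in c.items()})
s=imaging.camera("scene")
a=cv2.resize(c["color"],(400,300)); b=cv2.resize(s["color"][170:320,180:380],(400,300),interpolation=2)
cv2.imwrite("pics/end.png",np.hstack([a,b])[...,::-1])
E
python3 k.py w3.npz
```

```text
clock: 19.95
ee_pos: [0.4604, 0.0935, 0.2297]
eef_rot: [3.141, 0.0, 1.184]
ft_force: [0.5, 0.7, -0.3]
finger_gap: 0.0501
grip_force: 0.0
knob [0.4927 0.1554 0.145 ] collar [[0.4929 0.155  0.124 ]]
[ 88  17  23  24 424] [278.6  48.5] [[0.5037 0.2033 0.124 ]]
[  70   67   60   62 2780] [280.3 117.5] [[0.4873 0.1599 0.124 ]]
[0.4872 0.1596] 84.2 ang to knob 142.8
[  85  138   32  139 3924] [281.4 225. ] [[0.4577 0.0846 0.124 ]]
[0.4582 0.086 ] 68.2 ang to knob -116.4
[   0  196   46   94 2398] [199.1 276.6] [[0.3787 0.069  0.124 ]]
[0.382  0.0714] 78.8 ang to knob -142.8
[ 153  235   78   55 2084] [359.7 289.6] [[0.497  0.0082 0.124 ]]
[0.4966 0.0127] 123.9 ang to knob -88.4
```

View pics/end.png

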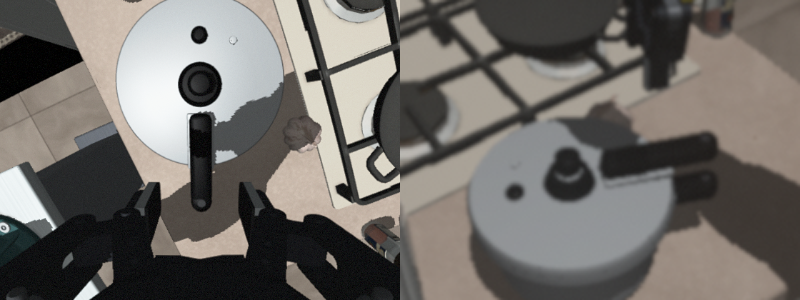

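```bash
python3 -c "
from bench import r, imaging
print(r.sign_off())"
```

```text
the job is handed in; nothing more can be done
None
```

The job is handed in at about 20 s. The lid is twisted to its stops with its handle over the pot's to within about 1°. The indicator was drawn to about 21 mm (second ring clear), held over 1 s and eased fully down, and I saw nothing else disturbed.

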